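Set and lock the shelf leg to length

TASK

Press the two hinged straps down over the sleeve tube until they snap shut. Then pull the sliding leg out until its pointer is level with the length mark and, holding it there with one finger behind the head's fin, squeeze the cam lever in towards the fin until it is fully closed, without letting the leg leave the mark. Finish while still holding: keep gripping fin and lever together with the leg at the mark and do not let go; leave the other things on the bench where they are.

Things in the scene. Friction and masses are not known exactly. Their poses are not given: they have to be found in the camera images.
- cradle: Black board 150 (x) by 520 (y) by 14 mm, fixed on the bench, with a 28 mm steel sleeve tube in two saddles. Origin: middle of its underside. Its axes serve for all that follows: y along sleeve and leg, the way the leg is pulled out; z up; x away from the robot (yaw within 0.3 rad). Sleeve: axis x = 0, 42 mm up, y -245 to +8 mm. Ruler bar along y at x -56 mm, top 34 mm up.
- strap_a (a joint): Angle of the strap farther from the leg (rad): 0 shut, 0.8 wide open; starts at 0.4 to 0.75 and stays where left. Flat steel plate 24 mm wide (y), 4 thick, hinged about a line along y at cradle (x 32, y -200 mm), 58 mm up; reaches 77 mm from it towards the robot, over the sleeve. In the last 0.15 rad its tip snaps past a spring plunger (about 5 N at mid-length), which then keeps it shut.
- strap_a_press (a point): A point on strap_a's upper face, 45 mm from its hinge line and mid-width, where to press down; it moves with the strap. With the strap shut it is at cradle (x -13, y -200 mm), 62 mm above the bench.
- strap_b (a joint): Angle of the other strap (nearer the leg), the same in all respects, at cradle y = -90 mm.
- strap_b_press (a point): The same point on strap_b; with the strap shut it is at cradle (x -13, y -90 mm), 62 mm above the bench.
- leg (a joint): How far the leg is pulled out of the sleeve (m), 0 to 0.13 along the cradle's +y; starts at 0. A spring pulls it back in with 2 to 4 N, so it slides back when let go. The leg is a 22 mm tube with a head at its outer end: a grey block 34 mm wide, top 53 mm up, that carries the upright fin and the cam lever.
- fin_center (a point): Upright grey fin on the leg's head, 44 mm wide (x), 10 mm thick (y). This point: on the leg's centre line in the fin's mid-plane, 92 mm above the bench; axes as the cradle's. Its inner face (to the sleeve) is 5 mm from it, its top 119 mm above the bench. The leg tube beside it has its top 53 mm up. A thin pointer blade sticks out towards the ruler.
- leg_pointer (a point): Tip of the pointer blade (4 mm thick), in the fin's mid-plane, 40 mm from the leg's axis on the ruler's side, 58 mm above the bench.
- cam (a joint): How far the cam lever is slid closed (m): 0 open (it starts at 0 to 0.002), 0.016 fully closed, against a stop. It slides on the leg's head along the cradle's -y, towards the fin; friction about 6 N; it stays where left.
- paddle_center (a point): The cam lever's upright dark steel paddle beyond the fin (+y) and parallel to it: 36 mm wide (x), 10 thick (y), top 116 mm above the bench. This point: mid-thickness, 92 mm up. Its centre is 46 mm from the fin's when open, 30 closed: over the outer faces of fin and paddle 56 mm open, 40 closed. A hand spans both from above, a finger behind each outer face, and squeezes them together.
- mark: The length mark: a white plastic clip fixed on the ruler with an upright 4 mm blade, top 75 mm above the bench. Its origin is in the blade's mid-plane; axes as the cradle's. The leg is at length when the pointer's y equals the mark's, 50 to 100 mm out. It cannot be moved.
- mark_tip (a point): Point on the edge of the mark's blade nearest the leg, 58 mm above the bench.
- ring_mould: Bystander, leave alone: steel ring mould, 76 mm across, 45 high, open top and bottom. Origin at its underside.
- lidded_tub: Bystander, leave alone: white lidded tub, 88 mm across, 64 high. Origin at its underside.
- small_mould: Bystander, leave alone: steel ring mould, 60 mm across, 50 high. Origin at its underside.
- spice_jar: Bystander, leave alone: glass jar with steel lid, 44 mm across, 85 high. Origin at its underside.
- bowl: Bystander, leave alone: blue bowl, 150 mm across, 60 high. Origin at its underside.
- squeeze_bottle: Bystander, leave alone: clear squeeze bottle, 58 mm across, 190 high. Origin at its underside.
- spoon: Bystander, leave alone: steel spoon lying on the bench.

How it is judged:
On the way, in this order (a step that is already met when the one before it is completed fails the run):
1. both straps are snapped shut (value of joint each of strap_a, strap_b below 0.03 rad), for 0.2 s.
2. the leg is held at the mark by its fin with the lever still open (y of leg_pointer in the frame of mark between -0.005 and 0.005 m and value of joint cam below 0.007 m and contact force between the fingers and fin above 0.8 N), for 0.2 s.
3. the lever is fully closed with the leg at the mark (y of leg_pointer in the frame of mark between -0.005 and 0.005 m and value of joint cam above 0.0135 m), for 0.2 s.
At the end, for the whole second after the job is handed in: Both straps shut (under 0.03 rad), the leg's pointer within 5 mm of the mark along the leg and still, the cam lever closed (over 13.5 of 16 mm), and the fingers still pressing on fin and lever with more than 2 N each (all of step 1 and all of step 3 and contact force between the fingers and fin above 2 N and contact force between the fingers and cam above 2 N and velocity of joint leg between -0.01 and 0.01 m/s); the arm keeps its last pose, push and grip.
It fails at once if the lever was slid past half-way while the leg was off the mark by more than 8 mm (value of joint cam above 0.009 m and (y of leg_pointer in the frame of mark above 0.008 m or y of leg_pointer in the frame of mark below -0.008 m)).
It fails at once if a bystander was pushed away by more than 30 mm (distance of any of ring_mould, lidded_tub, small_mould, spice_jar, bowl, squeeze_bottle, spoon from where it was at the start of the episode above 0.03 m).
It also fails if it takes over 56 s, if anything falls off the work surface, if the arm or the gripper's body presses on something with over 40 N, if the wrist force passes 120 N, or if a joint passes its speed limit or range.

ROBOT

A 6-joint arm with a two-finger parallel gripper is mounted at the origin on the work surface. World frame = base frame: x ahead of the robot, y to its left, z up, the work surface at z = 0. Lengths are in m, angles in rad, forces in N, time in s.
With the tool pointing down it reaches from about 0.35 to 1 m from the base axis. Payload 7.1 kg.
Tool frame: the origin (TCP) lies at the very end of the fingers, on their centre line; the grasp point (between the pads) lies 19 mm behind it; z points along the fingers, x is the direction in which the jaws open and shut, and the axes are right-handed (so a half turn about z gives the same grasp; the last joint's range is limited). The gripper opens to 85 mm and grips with 20 to 120 N. Pads are 22 mm wide; open, the fingers measure 114 mm over their backs; the gripper's body (76 mm by 85 mm) begins 54 mm behind the grasp point. The pads swing forward as they close: fully open they stand 13 mm farther back than shut.
Start: joints at [1.173, 0.423, 1.63, -0, 1.089, -0.019], TCP at [0.231, 0.581, 0.231] pointing down, gripper open.
Joint ranges: [-3, 3], [-0.9, 2.11], [0.09, 2.58], [-1.31, 4.45], [0.11, 2.69], [-2.54, 2.54]. Speed limits (rad/s): [2.39, 2.39, 3.01, 3.14, 3.14, 3.14].

INTERFACE

Orientations are given as a unit quaternion [w, x, y, z].
In Python, from plant import ctrl gives the robot as it stands. The module is installed in compiled form; this text tells all that it offers.
- The arm moves only by the tool carry_out, never from a script. Its argument "increments" is text: rows parted by semicolons, each of 7 numbers parted by spaces: the shift along the tool's x, y, z in m, then the turn, a rotation vector about the tool's x, y, z in rad, then the opening, from -1 (shut) to 1 (fully open). In form: dx dy dz wx wy wz fingers; .... A call has 1 to 8 rows; each row shifts and turns the commanded pose from where the row before left it, along the tool's axes as they then stand; what a row does not reach is not made up. A row lasts 1/12 s, in which the tool goes at most 41.7 mm and 7.16 degrees, less where a joint would pass 70% of its speed; a pose out of reach is approached as far as the arm can. A call with a gripper value outside its range is refused whole. The fingers move at their own pace and stop on an object; the grip force is fixed at half the most. Time passes only in rows, so rows that do not move let the fingers close. It gives the time, the measured TCP pose, the force and the opening at its end, in the units of the state.
- ctrl.state(): the state, without advancing time (a new reading comes with each control period).
- ctrl.snapshot(name): name is "scene" or "top" or "wrist"; returns a dict with "img" (384x512x3 uint8, red, green, blue), "intrinsics" (3x3 intrinsics, pixels), "origin" and "attitude" of the camera in the world. Camera axes: x right, y down, z forward; pixel columns grow to the right and rows downward; lengths in m; the calibration is good to about 2 mm. The wrist camera is an equidistant fisheye: a pixel r from the principal point sees the ray r / f radians off the axis. A picture is of the moment at which its call begins. There is no depth.
- ctrl.job_done(): hands the job in, once; it reports no verdict.
The state is a dict: "time_s": time; "joints": joint angles; "qvel": joint speeds; "joint_efforts": joint torques, N m; "position": TCP position; "orientation": TCP orientation; "wrist_force": force on the tool from outside, world axes, zero at the start; "ft_torque": the same for the moment, N m; "finger_gap": finger opening in m.
Only numpy, scipy, OpenCV 4.12 (cv2) and the standard library are available. Lean on these libraries where they do the work, as an engineer would, in place of code of your own. Each camera call takes 0.05 s, during which the arm holds its last target. There are 200 camera calls.

## Working session

There is one attempt and no reset: what is moved stays moved. The work goes in short steps, Python scripts to look and compute and a tool call to move; the robot and the scene stay as the last step left them, time stands still between calls to the robot, and variables do not carry over. Pictures are saved under pics/ and viewed, about 8 in all and at most 12, crops included, and the job is handed in when it is done.

Besides the shell and the picture viewer there is one more tool, called after "Call:" as name(argument=value, ...) on one line, values as JSON. carry_out: Moves the arm, as the interface text tells. Its arguments: {"type":"object","properties":{"increments":{"type":"string"}},"required":["increments"]}

```bash
mkdir -p pics; cat > h.py <<'E'
import numpy as np, cv2
from plant import ctrl
from scipy.spatial.transform import Rotation as R
def snap(n):
    s=ctrl.snapshot(n); return s
def save(s,f,crop=None,k=1):
    im=s["img"][:,:,::-1]
    if crop: x0,y0,x1,y1=crop; im=im[y0:y1,x0:x1]
    cv2.imwrite("pics/"+f,cv2.resize(im,None,fx=k,fy=k,interpolation=cv2.INTER_CUBIC))
def att(a):
    a=np.array(a,float); return a if a.shape==(3,3) else R.from_quat(np.r_[a[1:],a[0]]).as_matrix()
def ray(s,u,v):
    K=np.array(s["intrinsics"]); d=att(s["attitude"])@np.array([(u-K[0,2])/K[0,0],(v-K[1,2])/K[1,1],1]); return np.array(s["origin"]),d
def onz(s,u,v,z):
    o,d=ray(s,u,v); return o+d*(z-o[2])/d[2]
def proj(s,p):
    K=np.array(s["intrinsics"]); c=att(s["attitude"]).T@(np.array(p)-np.array(s["origin"])); return (K@c/c[2])[:2]
E
python3 - <<'E'
from h import *
import pickle
t=snap("top"); c=snap("scene"); pickle.dump((t,c),open("first.pkl","wb"))
save(t,"top1.png",k=1.5); save(c,"scene1.png",k=1.5)
for s in(t,c): print(s["intrinsics"],s["origin"],s["attitude"])
print(ctrl.state())
E
```

```text
[[494.55062615   0.         254.24865518]
 [  0.         494.55062615 191.7989427 ]
 [  0.           0.           1.        ]] [ 0.20280079 -0.00206309  1.75636868] [ 0.07667465 -0.69613144  0.70931097 -0.07999975]
[[355.86047943   0.         255.67271905]
 [  0.         355.86047943 200.60132166]
 [  0.           0.           1.        ]] [ 1.04984349 -0.88060194  0.73663397] [-0.46121256  0.84960601  0.21958849 -0.13127639]
{'time_s': 0.1, 'joints': array([ 1.17303433e+00,  4.23775823e-01,  1.63060166e+00, -3.96952765e-05,
        1.08860261e+00, -1.89711560e-02]), 'qvel': array([-0.0013956 , -0.0006549 , -0.00033142, -0.000655  , -0.00040195,
       -0.00086833]), 'joint_efforts': array([ 1.35663695e-04, -5.58425975e+01, -2.82444781e+01, -8.89362764e-05,
        3.03254987e-03,  4.51125823e-05]), 'position': array([0.23090289, 0.58025626, 0.23062098]), 'orientation': array([ 3.93183456e-04,  8.27580663e-01,  5.61346385e-01, -5.71807837e-04]), 'wrist_force': array([ 0.37155942, -0.19837297, -0.31282875]), 'ft_torque': array([0.0267689 , 0.02309697, 0.0313523 ]), 'finger_gap': 0.08548325588000896}
```

View pics/top1.png

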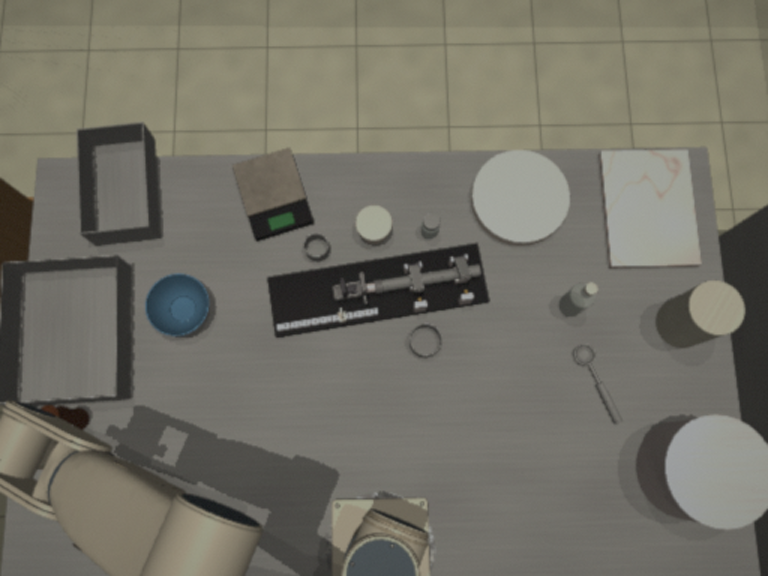

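View pics/scene1.png

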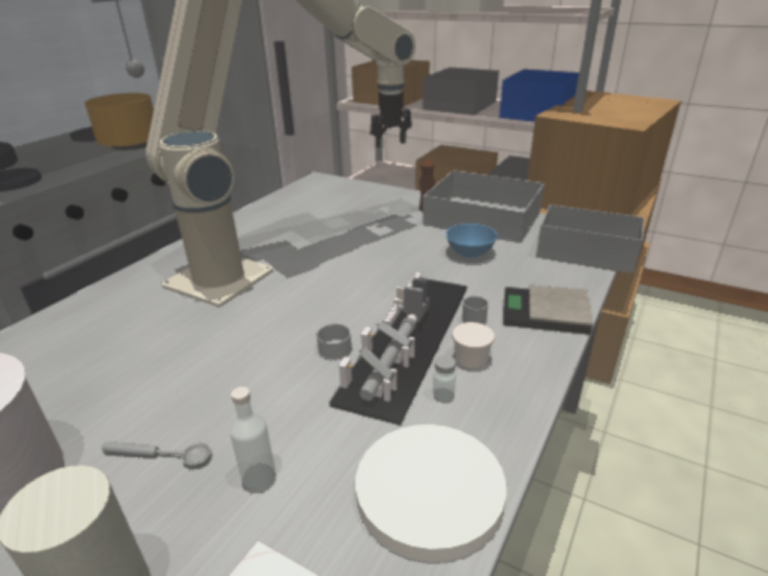

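The top view shows the black board with corners at about (179,185), (317,163), (326,201) and (185,223) in native pixels. The leg head is at the left (+y) end and the mark clip at about (228,210). Next I fit the board and zoom in.

```bash
cat > fit.py <<'E'
from h import *
import pickle
t,c=pickle.load(open("first.pkl","rb"))
im=t["img"]; g=im.max(2)
m=(g<50).astype(np.uint8)*255
roi=np.zeros_like(m); roi[150:235,165:335]=255; m&=roi
m=cv2.morphologyEx(m,cv2.MORPH_OPEN,np.ones((2,2)))
n,l,st,_=cv2.connectedComponentsWithStats(m); 
pts=np.argwhere(m>0)[:,::-1].astype(np.float32)
big=l==1+np.argmax(st[1:,4]); pts=np.argwhere(big)[:,::-1].astype(np.float32)
hull=cv2.convexHull(pts)[:,0]
W=np.array([onz(t,u,v,.014)[:2] for u,v in hull]).astype(np.float32)
r=cv2.minAreaRect(W); print(r); b=cv2.boxPoints(r); print(b)
E
python3 fit.py; python3 - <<'E'
from h import *
import pickle
t,c=pickle.load(open("first.pkl","rb"))
a=cv2.resize(t["img"][155:230,172:332,::-1],None,fx=5,fy=5,interpolation=cv2.INTER_CUBIC)
cv2.imwrite("pics/topz.png",a)
E
```

```text
((0.5880879163742065, -0.007558226585388184), (0.1468210071325302, 0.5132030248641968), 8.623252868652344)
[[ 0.47703332  0.23513564]
 [ 0.55398124 -0.27226594]
 [ 0.6991425  -0.2502521 ]
 [ 0.6221946   0.2571495 ]]
```

View pics/topz.png

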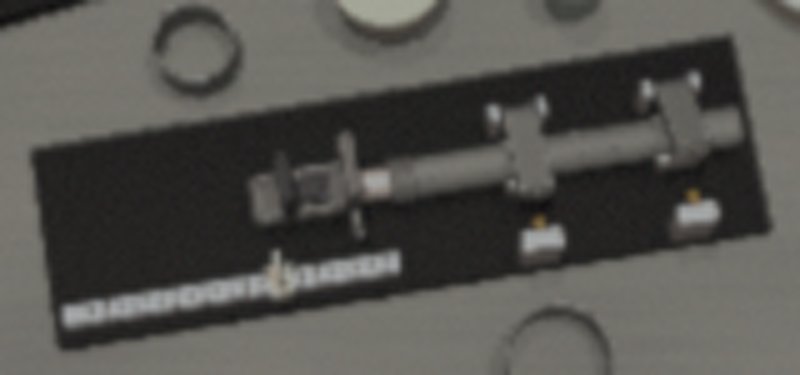

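The zoom shows the pointer tip at about zoom (358,232), the mark blade edge at (277,252), and strap tips and hinges as expected. The leg and head are at the left. I'll convert these to the cradle frame.

```bash
cat >> h.py <<'E'
C=np.array([.588,-.0076]); YAW=np.deg2rad(8.62)
ex=np.array([np.cos(YAW),np.sin(YAW)]); ey=np.array([-ex[1],ex[0]])
def cr(p): d=np.array(p)[:2]-C; return np.round(np.array([d@ex,d@ey])*1000,1)
def wz(): 
    s=ctrl.state(); q=s["orientation"]; M=att(q)
    print("t",s["time_s"],"cr",cr(s["position"]),"z",round(s["position"][2]*1000,1),"yawerr",round(np.arctan2(M[1,0],M[0,0])-YAW-np.pi/2,4),"tilt",np.round(M[:2,2],4),"F",np.round(s["wrist_force"],1),"gap",round(s["finger_gap"]*1000,1))
E
python3 - <<'E'
from h import *
import pickle
t,c=pickle.load(open("first.pkl","rb"))
for n,u,v,z in [("pointer",358,232,.058),("mark",277,252,.058),("markclip",277,280,.04),("fintop hi",344,134,.119),("sleeve end",742,125,.042),("plunger a",695,205,.06),("plunger b",540,230,.06),("hinge b",500,112,.058),("hinge b2",541,105,.058),("ruler L",65,315,.034),("ruler R",400,262,.034)]:
    print(n,cr(onz(t,172+(u-2)/5,155+(v-2)/5,z)))
wz()
E
```

```text
pointer [-28.9  37.9]
mark [-33.4  96.1]
markclip [-49.6  99.6]
fintop hi [27.4 37.1]
sleeve end [   5.3 -245.7]
plunger a [ -50.  -198.5]
plunger b [-49.3 -88. ]
hinge b [ 39.9 -75.5]
hinge b2 [  40.  -105.1]
ruler L [-48.1 251.1]
ruler R [-50.3  11.8]
t 0.1 cr [-265.   634.7] z 230.6 yawerr -0.5292 tilt [-0.0005 -0.0013] F [ 0.4 -0.2 -0.3] gap 85.5
```

```bash
sed -i 's/C=np.array(\[.588,-.0076\])/C=np.array([.593,-.0069])/' h.py
```

Call:
carry_out(increments="0 0 0 0 0 -0.106 -1;0 0 0 0 0 -0.106 -1;0 0 0 0 0 -0.106 -1;0 0 0 0 0 -0.106 -1;0 0 0 0 0 -0.105 -1;0 0 0 0 0 0 -1")

```text
time_s: 0.6
position: [0.231, 0.5804, 0.2309]
orientation: [0.0, 0.651, 0.759, -0.0]
wrist_force: [1.2, -0.1, -0.2]
finger_gap: 0.0121
```

Call:
carry_out(increments="-0.038 0.0117 0 0 0 0 -1;-0.038 0.0117 0 0 0 0 -1;-0.038 0.0117 0 0 0 0 -1;-0.038 0.0117 0 0 0 0 -1;-0.038 0.0117 0 0 0 0 -1;-0.038 0.0117 0 0 0 0 -1;-0.038 0.0117 0 0 0 0 -1;-0.038 0.0117 0 0 0 0 -1")

```text
time_s: 1.27
position: [0.3694, 0.2923, 0.2313]
orientation: [0.0, 0.653, 0.757, 0.0]
wrist_force: [1.2, 0.5, 0.1]
finger_gap: 0.0001
```

Call:
carry_out(increments="-0.038 0.0117 0 0 0 0 -1;-0.038 0.0117 0 0 0 0 -1;-0.038 0.0117 0 0 0 0 -1;-0.038 0.0117 0 0 0 0 -1;-0.038 0.0117 0 0 0 0 -1;-0.038 0.0117 0 0 0 0 -1;-0.038 0.0117 0 0 0 0 -1;-0.038 0.0117 0 0 0 0 -1")

```text
time_s: 1.93
position: [0.5076, 0.0055, 0.2313]
orientation: [-0.0, 0.654, 0.757, 0.0]
wrist_force: [0.5, 0.8, 0.6]
finger_gap: -0.0002
```

Call:
carry_out(increments="-0.038 0.0117 0 0 0 0 -1;-0.038 0.0117 0 0 0 0 -1;-0.038 0.0117 0 0 0 0 -1;-0.038 0.0117 0 0 0 0 -1;-0.038 0.0117 0 0 0 0 -1;-0.038 0.0117 0 0 0 0 -1;0 0 0 0 0 0 -1;0 0 0 0 0 0 -1")

```text
time_s: 2.6
position: [0.6109, -0.2094, 0.2306]
orientation: [-0.0, 0.654, 0.756, -0.0]
wrist_force: [-0.1, -0.4, 0.0]
finger_gap: -0.0
```

```bash
python3 -c "
from h import *
wz(); print(ctrl.state()['joints'].round(2))"
```

```text
t 2.6 cr [ -12.7 -202.9] z 230.6 yawerr -0.0062 tilt [-0.0005  0.0002] F [-0.1 -0.4  0. ] gap -0.0
[-0.35  0.45  1.58 -0.    1.11 -2.06]
```

Call:
carry_out(increments="0.003 0 0.03 0 0 0 -1;0 0 0.03 0 0 0 -1;0 0 0.03 0 0 0 -1;0 0 0.02 0 0 0 -1;0 0 0.01 0 0 0 -1;0 0 0.01 0 0 0 -1;0 0 0.01 0 0 0 -1;0 0 0.01 0 0 0 -1")

```text
time_s: 3.27
position: [0.6111, -0.2043, 0.0818]
orientation: [0.001, 0.652, 0.758, 0.0]
wrist_force: [0.4, -0.1, 0.8]
finger_gap: 0.0002
```

Call:
carry_out(increments="0 0 0.005 0 0 0 -1;0 0 0.005 0 0 0 -1;0 0 0.005 0 0 0 -1;0 0 0.003 0 0 0 -1;0 0 0.002 0 0 0 -1;0 0 0 0 0 0 -1")

```text
time_s: 3.77
position: [0.6102, -0.2046, 0.062]
orientation: [0.0, 0.652, 0.758, -0.0]
wrist_force: [-2.6, 0.2, 4.0]
finger_gap: 0.0001
```

Call:
carry_out(increments="0 0 0.002 0 0 0 -1;0 0 0.001 0 0 0 -1;0 0 0 0 0 0 -1")

```text
time_s: 4.02
position: [0.6103, -0.2047, 0.0614]
orientation: [0.0, 0.652, 0.758, -0.0]
wrist_force: [-10.3, 1.8, 25.6]
finger_gap: -0.0
```

Call:
carry_out(increments="0 0 -0.03 0 0 0 -1;0 0 -0.03 0 0 0 -1;0.022 0 -0.02 0 0 0 -1;0.022 0 0 0 0 0 -1;0.022 0 0 0 0 0 -1;0.022 0 0 0 0 0 -1;0.022 0 0 0 0 0 -1;0 0 0.02 0 0 0 -1")

```text
time_s: 4.68
position: [0.5959, -0.0929, 0.1216]
orientation: [0.002, 0.651, 0.759, 0.002]
wrist_force: [1.5, -0.6, 0.8]
finger_gap: 0.0001
```

Call:
carry_out(increments="0 0 0.02 0 0 0 -1;0 0 0.01 0 0 0 -1;0 0 0.01 0 0 0 -1;0 0 0.005 0 0 0 -1;0 0 0.005 0 0 0 -1;0 0 0.005 0 0 0 -1;0 0 0.005 0 0 0 -1;0 0 0.003 0 0 0 -1")

```text
time_s: 5.35
position: [0.5939, -0.0962, 0.0602]
orientation: [-0.0, 0.652, 0.758, -0.0]
wrist_force: [-26.1, 3.4, 74.0]
finger_gap: -0.0001
```

```bash
python3 -c "
from h import *
wz()"
```

```text
t 5.35 cr [-12.5 -88.4] z 60.2 yawerr -0.0006 tilt [-0.0009 -0.0002] F [-26.1   3.4  74. ] gap -0.1
```

Call:
carry_out(increments="0 0 -0.02 0 0 0 -1;0 0 -0.04 0 0 0 -1;0 0 -0.04 0 0 0 1;0.037 0.003 -0.03 0 0 0 1;0.037 0.003 -0.03 0 0 0 1;0.037 0.003 0 0 0 0 1;0.038 0.003 0 0 0 0 1;0 0 0 0 0 0 1")

```text
time_s: 6.02
position: [0.5842, 0.0492, 0.2092]
orientation: [0.0, 0.651, 0.759, 0.002]
wrist_force: [0.2, 0.3, -0.6]
finger_gap: 0.072
```

```bash
python3 -c "
from h import *
wz()
import pickle
w=snap('wrist');t=snap('top');c=snap('scene');pickle.dump((w,t,c),open('p2.pkl','wb'))
print(w['intrinsics'],w['origin'],att(w['attitude']).round(3))
save(w,'w2.png',k=1.5)
a=c['img'][185:280,215:320]; b=t['img'][155:230,172:332]
cv2.imwrite('pics/s2.png',cv2.resize(a[:,:,::-1],None,fx=6,fy=6,interpolation=cv2.INTER_CUBIC))
"
```

```text
t 6.0167 cr [-0.3 56.8] z 209.2 yawerr 0.003 tilt [0.0028 0.002 ] F [ 0.2  0.3 -0.6] gap 72.0
[[297.31863964   0.         254.53426319]
 [  0.         297.31863964 198.12897056]
 [  0.           0.           1.        ]] [0.51622733 0.03845699 0.3520708 ] [[-0.153  0.95   0.274]
 [ 0.988  0.147  0.043]
 [ 0.001  0.277 -0.961]]
```

View pics/w2.png

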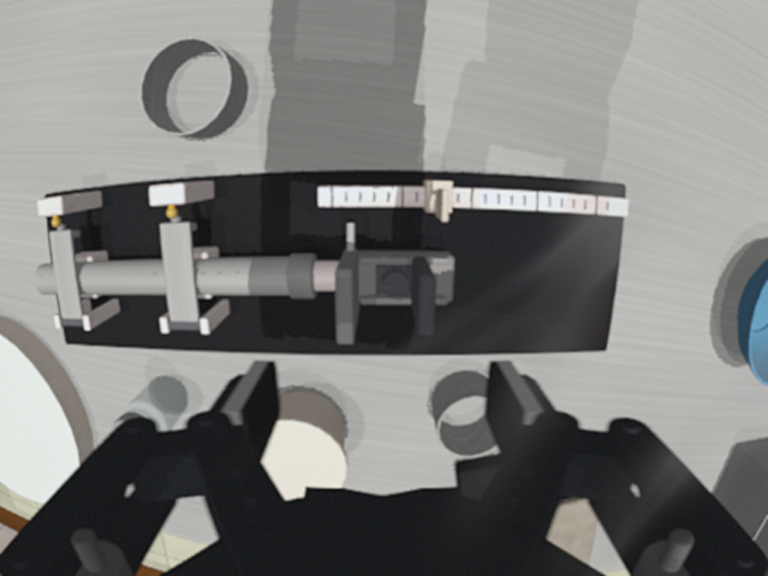

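View pics/s2.png

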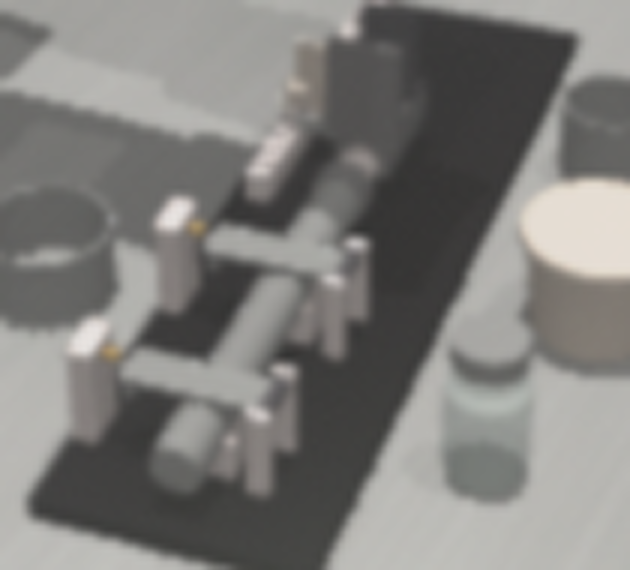

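The wrist and scene views show both straps flat under their plungers. The pointer tip is at wrist (350,224)/1.5 and the mark blade at about (442,215)/1.5. I zoom in for a precise measurement.

```bash
cat >> h.py <<'E'
def wray(s,u,v,z):
    K=np.array(s["intrinsics"]); a=np.array([u-K[0,2],v-K[1,2]]); r=np.hypot(*a); th=r/K[0,0]
    d=att(s["attitude"])@np.r_[np.sin(th)*a/r,np.cos(th)]; o=np.array(s["origin"]); return cr(o+d*(z-o[2])/d[2])
E
python3 -c "
from h import *
import pickle
w=pickle.load(open('p2.pkl','rb'))[0]
save(w,'w2z.png',(195,115,315,235),5)"
```

```text
(no output)
```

View pics/w2z.png

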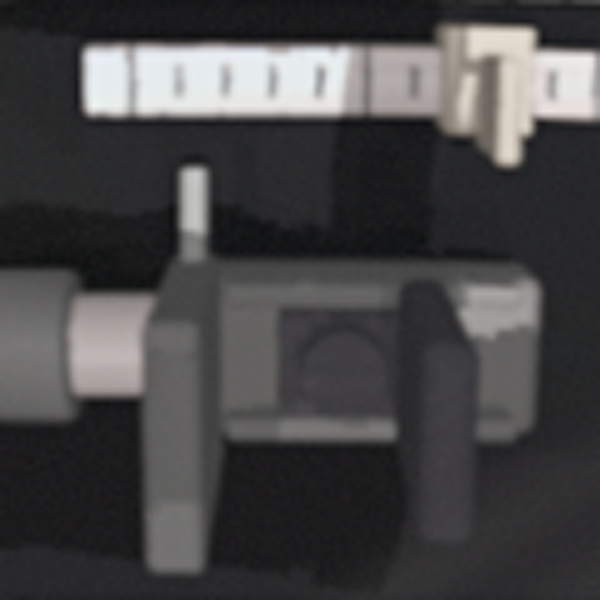

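```bash
python3 -c "
from h import *
import pickle
w=pickle.load(open('p2.pkl','rb'))[0]
for n,u,v,z in [('ptr',192,168,.058),('ptr top',190,168,.06),('mark top tip',511,163,.075),('mark top back',508,70,.075),('fin in hi x',145,570,.119),('fin in lo',147,325,.119),('fin out',203,570,.119),('pad in',420,535,.116),('pad out',472,540,.116),('fin lo x',175,322,.119),('collar R',80,345,.056),('ruler start',83,80,.034)]:
    print(n,wray(w,195+(u-2)/5,115+(v-2)/5,z))
print('cam',cr(w['origin'])); wz()"
```

```text
ptr [-35.8  35.3]
ptr top [-36.   35.1]
mark top tip [-39.1  96.4]
mark top back [-56.7  95.4]
fin in hi x [25.  30.7]
fin in lo [-17.3  32.1]
fin out [25.  40.5]
pad in [19.7 77.3]
pad out [20.6 86.2]
fin lo x [-17.8  36.7]
collar R [ 0.8 11.6]
ruler start [-52.4  10.3]
cam [-69.1  56.4]
t 6.1667 cr [-0.9 51.8] z 208.1 yawerr 0.0008 tilt [ 0.001  -0.0002] F [-0.5 -0.4  0.3] gap 85.4
```

Call:
carry_out(increments="0.007 0 0.03 0 0 0 1;0 0 0.03 0 0 0 1;0 0 0.03 0 0 0 1;0 0 0.02 0 0 0 1;0 0 0.02 0 0 0 1;0 0 0.01 0 0 0 1;0 0 0 0 0 0 0.55;0 0 0 0 0 0 0.55")

```text
time_s: 6.83
position: [0.5831, 0.05, 0.0676]
orientation: [-0.0, 0.653, 0.758, -0.0]
wrist_force: [0.6, 0.1, -0.4]
finger_gap: 0.0671
```

```bash
python3 -c "
from h import *
wz()
import pickle
w=snap('wrist');pickle.dump(w,open('p3.pkl','wb'))
wz()
save(w,'w3.png',(120,100,376,292),3)
"
```

```text
t 6.8333 cr [-1.3 57.8] z 67.6 yawerr -0.0015 tilt [-0.0007 -0.0001] F [ 0.6  0.1 -0.4] gap 67.1
t 6.8833 cr [-0.6 58. ] z 68.4 yawerr -0.0012 tilt [0.0011 0.    ] F [ 0.3  0.4 -0.3] gap 66.2
```

View pics/w3.png

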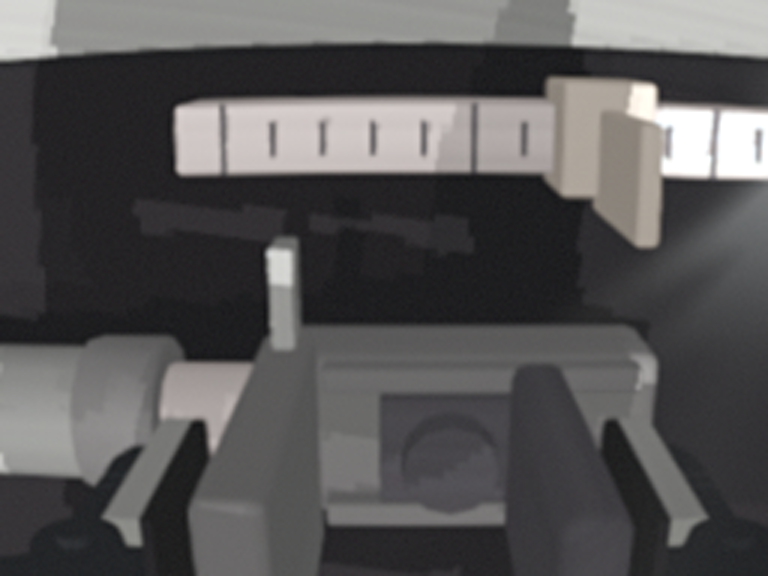

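```bash
python3 -c "
from h import *
import pickle
w=pickle.load(open('p3.pkl','rb'))
for n,u,v,z in [('ptr58',280,242,.058),('ptr60',280,242,.06),('ptr62',280,242,.062),('mark top',648,244,.075),('mark top back',645,125,.075),('r0',223,135,.034),('r50',475,135,.034),('r100',715,140,.034)]:
    print(n,wray(w,120+(u-1)/3,100+(v-1)/3,z))
print(cr(w['origin']))"
```

```text
ptr58 [-35.9  35.8]
ptr60 [-36.3  36.1]
ptr62 [-36.7  36.4]
mark top [-39.4  96.7]
mark top back [-58.4  95.2]
r0 [-52.7  21.3]
r50 [-52.3  71.7]
r100 [-52.5 121.8]
[-69.5  57.9]
```

Call:
carry_out(increments="0.005 0.003 0 0 0 0 0.55;0.01 0 0 0 0 0 0.55;0.01 0 0 0 0 0 0.55;0.01 0 0 0 0 0 0.55;0.01 0 0 0 0 0 0.55;0.01 0 0 0 0 0 0.55;0.006 0 0 0 0 0 0.55;0.003 0 0 0 0 0 0.55")

```text
time_s: 7.55
position: [0.5765, 0.1162, 0.0681]
orientation: [0.0, 0.651, 0.759, 0.0]
wrist_force: [2.3, -2.6, 2.9]
finger_gap: 0.0662
```

Call:
carry_out(increments="0 0 0 0 0 0 0.55;0 0 0 0 0 0 0.55;0 0 0 0 0 0 0.55")

```text
time_s: 7.8
position: [0.576, 0.1146, 0.0675]
orientation: [-0.0, 0.652, 0.758, -0.0]
wrist_force: [1.8, -2.6, 1.1]
finger_gap: 0.066
```

```bash
python3 -c "
from h import *
wz()
import pickle
w=snap('wrist');pickle.dump(w,open('p4.pkl','wb'))
wz()
save(w,'w4.png',(120,100,376,292),3)
"
```

```text
t 7.8 cr [  1.4 122.7] z 67.5 yawerr -0.0004 tilt [-0.0007 -0.    ] F [ 1.8 -2.6  1.1] gap 66.0
t 7.85 cr [  1.5 122.5] z 67.5 yawerr -0.0006 tilt [-0.0006 -0.    ] F [ 1.3 -2.2  1.3] gap 66.1
```

View pics/w4.png

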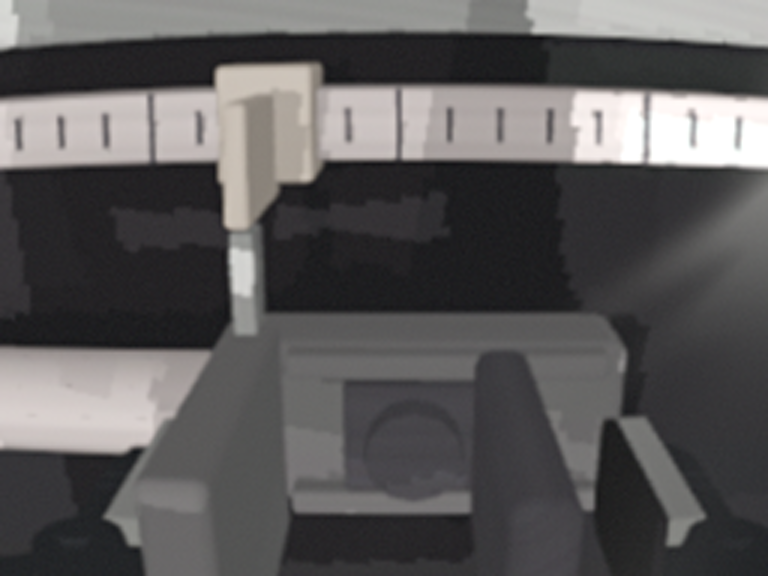

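The pointer's top face is at about (243,235) and the mark blade's top end at (236,228) in this crop. They are close to aligned.

```bash
python3 -c "
from h import *
import pickle
w=pickle.load(open('p4.pkl','rb'))
for n,u,v,z in [('ptr58',242,230,.058),('ptr60',242,230,.06),('ptr fwd',244,260,.06),('mark top',236,227,.075),('mark top L',224.5,227,.075),('mark top R',248,225,.075),('r50',152,127,.034),('r100',400,125,.034)]:
    print(n,wray(w,120+(u-1)/3,100+(v-1)/3,z))
print(cr(w['origin']))"
```

```text
ptr58 [-35.4  93.9]
ptr60 [-35.8  94.3]
ptr fwd [-30.5  94.4]
mark top [-39.4  96.2]
mark top L [-39.4  94.3]
mark top R [-39.7  98.1]
r50 [-52.1  71.3]
r100 [-51.6 121.7]
[-66.9 122.7]
```

Call:
carry_out(increments="0.002 0 0 0 0 0 0.55;0 0 0 0 0 0 0.55;0 0 0 0 0 0 0.55;0 0 0 0 0 0 0.55;0 0 0 0 0 0 0.55")

```text
time_s: 8.27
position: [0.5758, 0.1165, 0.0675]
orientation: [-0.0, 0.652, 0.758, -0.0]
wrist_force: [1.2, -3.3, 0.9]
finger_gap: 0.0662
```

Call:
carry_out(increments="-0.001 0 0 0 0 0 0.5;-0.001 0 0 0 0 0 0.45;-0.001 0 0 0 0 0 0.4;-0.001 0 0 0 0 0 0.35;0 0 0 0 0 0 0.35;0 0 0 0 0 0 0.35")

```text
time_s: 8.77
position: [0.5766, 0.1126, 0.0677]
orientation: [0.0, 0.652, 0.758, -0.0]
wrist_force: [0.2, -3.2, 3.1]
finger_gap: 0.0575
```

```bash
python3 -c "
from h import *
wz()
import pickle
w=snap('wrist');pickle.dump(w,open('p5.pkl','wb'))
wz()
save(w,'w5.png',(120,100,376,292),3)
"
```

```text
t 8.7667 cr [  1.7 120.6] z 67.7 yawerr -0.0004 tilt [-0.0001 -0.0002] F [ 0.2 -3.2  3.1] gap 57.5
t 8.8167 cr [  1.7 120.6] z 67.7 yawerr -0.0004 tilt [-0.0001 -0.0001] F [ 0.  -4.1  2.3] gap 57.5
```

View pics/w5.png

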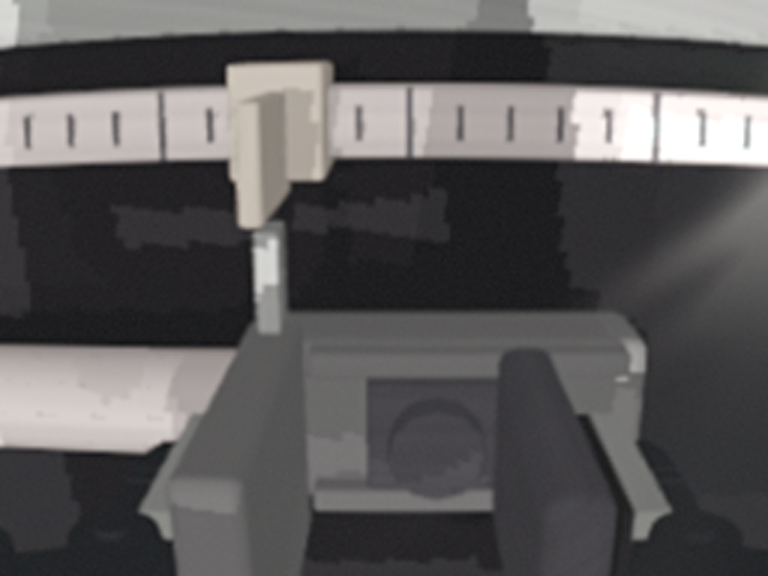

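The fingers now nearly touch both outer faces. The pointer is at (265,230) and the mark's top end at (248,227).

```bash
python3 -c "
from h import *
import pickle
w=pickle.load(open('p5.pkl','rb'))
for n,u,v,z in [('ptr58',265,230,.058),('ptr60',265,230,.06),('mark top',248,227,.075),('fwd base p',268,325,.06),('r50',162,127,.034)]:
    print(n,wray(w,120+(u-1)/3,100+(v-1)/3,z))
print(cr(w['origin']))"
```

```text
ptr58 [-35.1  95.9]
ptr60 [-35.5  96.2]
mark top [-39.1  96. ]
fwd base p [-18.2  96.1]
r50 [-51.7  71.3]
[-66.7 120.6]
```

Call:
carry_out(increments="-0.0011 0 0 0 0 0 0.3;-0.0011 0 0 0 0 0 0.25;-0.0011 0 0 0 0 0 0.2;-0.0011 0 0 0 0 0 0.15;0 0 0 0 0 0 0.15")

```text
time_s: 9.23
position: [0.5775, 0.1083, 0.0684]
orientation: [0.0, 0.652, 0.758, 0.0]
wrist_force: [-1.9, -3.5, 9.0]
finger_gap: 0.0489
```

```bash
python3 -c "
from h import *
wz()
import pickle
w=snap('wrist');pickle.dump(w,open('p6.pkl','wb'))
wz()
save(w,'w6.png',(120,100,376,292),3)
"
```

```text
t 9.2333 cr [  1.9 116.2] z 68.4 yawerr -0.0005 tilt [0.0004 0.0002] F [-1.9 -3.5  9. ] gap 48.9
t 9.2833 cr [  1.9 116.2] z 68.5 yawerr -0.0004 tilt [0.0004 0.0001] F [-2.6 -4.7  9.7] gap 49.1
```

View pics/w6.png

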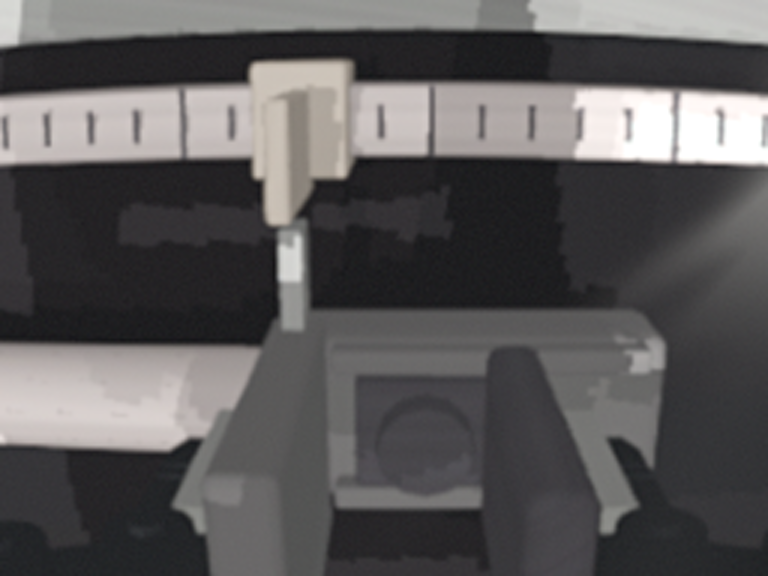

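Call:
carry_out(increments="-0.001 0 -0.0005 0 0 0 0.1;-0.001 0 -0.0005 0 0 0 0.05;-0.001 0 -0.0005 0 0 0 0;-0.001 0 -0.0005 0 0 0 -0.05;0 0 0 0 0 0 -0.1;0 0 0 0 0 0 -0.2;0 0 0 0 0 0 -0.3;0 0 0 0 0 0 -0.3")

```text
time_s: 9.95
position: [0.5781, 0.1046, 0.0701]
orientation: [-0.0, 0.652, 0.758, 0.0]
wrist_force: [-1.7, -3.1, 6.4]
finger_gap: 0.0382
```

Call:
carry_out(increments="0 0 0 0 0 0 -0.6;0 0 0 0 0 0 -1;0 0 0 0 0 0 -1;0 0 0 0 0 0 -1")

```text
time_s: 10.28
position: [0.5781, 0.1046, 0.07]
orientation: [-0.0, 0.652, 0.758, 0.0]
wrist_force: [-0.5, -3.3, 6.2]
finger_gap: 0.0383
```

```bash
python3 -c "
from h import *
wz()
import pickle
w=snap('wrist');pickle.dump(w,open('p7.pkl','wb'))
wz()
save(w,'w7.png',(120,100,376,292),3)
"
```

```text
t 10.2833 cr [  2.  112.5] z 70.0 yawerr -0.001 tilt [0.0003 0.0008] F [-0.5 -3.3  6.2] gap 38.3
t 10.3333 cr [  2.  112.5] z 70.1 yawerr -0.001 tilt [0.0003 0.0008] F [-0.4 -3.7  5.9] gap 37.9
```

View pics/w7.png

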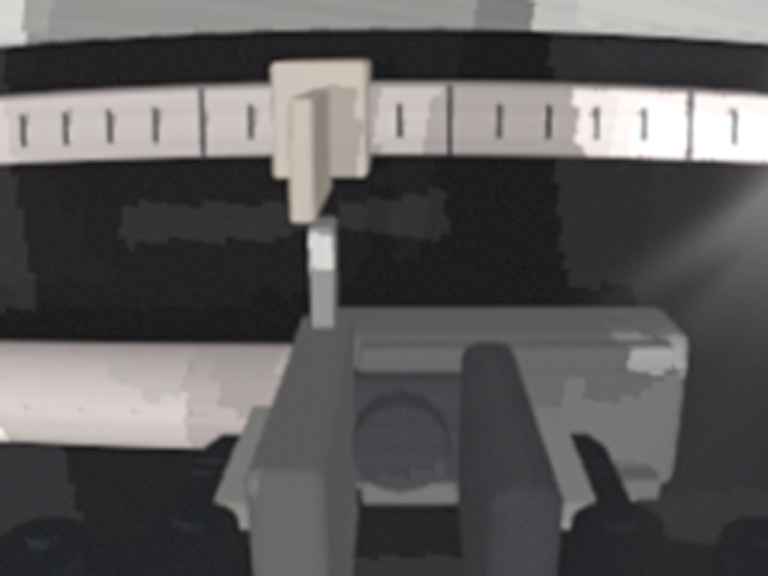

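The lever is closed and both pads touch. The pointer is at (321,226) and the mark's top end at (301,222). I check the numbers before handing in.

```bash
python3 -c "
from h import *
import pickle
w=pickle.load(open('p7.pkl','rb'))
for n,u,v,z in [('ptr58',321,228,.058),('ptr60',321,228,.06),('mark top',301,222,.075),('fin top in',249,478,.119),('fin top out',322,475,.119),('r50',202,127,.034)]:
    print(n,wray(w,120+(u-1)/3,100+(v-1)/3,z))
print(ctrl.state()['qvel'].round(4))"
```

```text
ptr58 [-34.6  97.6]
ptr60 [-35.   97.8]
mark top [-39.1  96.1]
fin top in [-16.9  93.9]
fin top out [-17.4 102.7]
r50 [-51.   71.2]
[-0.0005 -0.0008 -0.002  -0.0011 -0.0008 -0.001 ]
```

Call:
carry_out(increments="-0.0008 0 0 0 0 0 -1;-0.0008 0 0 0 0 0 -1;0 0 0 0 0 0 -1;0 0 0 0 0 0 -1;0 0 0 0 0 0 -1;0 0 0 0 0 0 -1")

```text
time_s: 10.83
position: [0.5783, 0.1031, 0.0701]
orientation: [-0.0, 0.652, 0.758, 0.0]
wrist_force: [-1.4, -3.1, 6.9]
finger_gap: 0.0383
```

```bash
python3 -c "
from h import *
wz()
w=snap('wrist'); save(w,'w8.png',k=1.5)
wz()"
```

```text
t 10.8333 cr [  2. 111.] z 70.1 yawerr -0.0011 tilt [0.0003 0.0009] F [-1.4 -3.1  6.9] gap 38.3
t 10.8833 cr [  2. 111.] z 70.1 yawerr -0.001 tilt [0.0004 0.0009] F [-1.  -3.2  6.5] gap 38.6
```

View pics/w8.png

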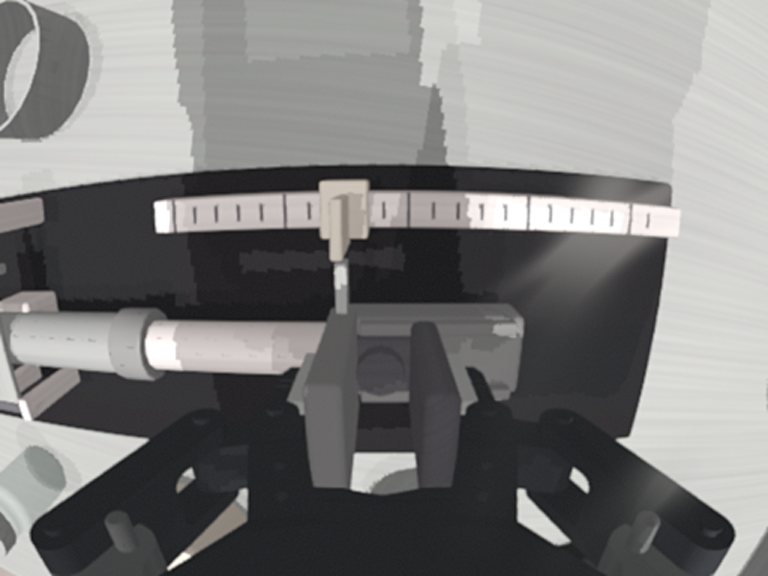

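The pointer at (341,265) now lines up with the mark blade at (338,258). The leg is steady, the lever is closed, and both pads are gripping.

```bash
python3 -c "
from h import *
print(ctrl.job_done()); wz()"
```

```text
the job is handed in; nothing more can be done
None
the job is handed in; nothing more can be done
```

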